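# Lock a jar in its holder with a flat key and unscrew the cap

### The job

Slide the flat metal key along the bench into the low slot of the wooden holder until its crosspiece meets the holder, so that the jar standing in the holder cannot turn. Then unscrew the jar's tight cap counterclockwise (seen from above) until it comes free, just under a quarter turn, lift it straight up and finish with the gripper holding it level, clear of the jar and only a finger's width above its mouth: do not put it down or let go. Leave the key in, the jar seated and the bottle, sanding block and tape roll alone.

Things in the scene. Friction and masses are not known exactly. Their poses are not given: they have to be found in the camera images.
- holder: Plywood holder fixed to the bench, 115 x 115 mm, 34 mm high; the jar stands on the bench in its round 87 mm pocket. Origin at bench height under the pocket's centre. The key slot is in its -y face, which is turned roughly to the robot's right.
- slot (a point): Middle of the key slot's mouth at bench height, 57.5 mm from the holder's origin along its -y. Slot 43 mm wide (holder's x), 10 mm high, its floor is the bench; it runs along the holder's y under the jar.
- jar: White plastic jar, 84 mm diameter, shoulder at 70 mm, 36 mm neck, about 0.45 kg, loose in the pocket (1.5 mm play). Origin at its underside's centre, on the bench. Under its foot a groove 44 mm wide, 9 mm high runs along its y, lined up with the slot within 4 degrees. The key in it stops the jar turning (about 7 degrees of play); without the key the jar turns with the cap.
- jar_mouth (a point): Centre of the jar's mouth, 106 mm above the jar's origin. A sprung seal here presses the closed cap up with about 18 N.
- cap: Grey ribbed cap, 56 mm diameter, 40 mm high, 60 g, z up, x along the raised pointer on its top. Origin at its lower edge's centre, 84 mm above the bench when closed. Part-turn thread: its x starts 0 to 10 degrees counterclockwise of the jar's x, comes free at 64, meets a stop at about 97; clockwise is blocked. So turn about 80 degrees in one grasp, with about 0.3 to 0.4 N m.
- cap_top (a point): Centre of the cap's flat top, 40 mm above its origin, 124 mm above the bench when closed. Grip the cap across its diameter from above. When free the seal pushes it up about 3 mm (15 N on the grip) and it lifts straight off; its lower edge passes the mouth (closed level) after a 22 mm lift.
- key: Flat steel key lying on the bench, 160 g: bar 40 mm wide (x), 6 mm thick, from y = -20 to +156 mm, the last 20 mm of the +y end running to a point. Crosspiece 64 mm wide, 12 mm high at y = 47.5 to 57.5 mm. Upright black grip 16 mm (x) by 40 mm (y), 6 to 56 mm high, over the origin, which is on the underside. Pinch the grip from above.
- key_tip (a point): Point of the key at mid-thickness, 156 mm from the key's origin along its +y. Fully home, the crosspiece touches the holder's face, the tip is 41 mm past the holder's centre and the key's origin 115 mm before it, key's y along holder's y.
- bottle: Bystander: small bottle with a red spout, 40 mm diameter, 118 mm high. Origin at the underside's centre.
- sander: Bystander: brown sanding block, 62 x 104 x 30 mm. Origin at the underside's centre.
- tape: Bystander: black tape roll lying flat, 65 mm diameter, 19 mm high. Origin at the underside's centre.
Things that resemble listed ones, but are neither listed nor needed, are in the scene too. Several things have the shape of the cap; the one meant has the colours described above.

How it is judged:
By the outcome, as a careful person would: the job done as asked, in the order asked, and still so for the second after the job is handed in, while the arm keeps its last pose, push and grip.
It also fails if it takes over 58 s, if anything falls off the work surface, if the arm or the gripper's body presses on something with over 40 N, if the wrist force passes 120 N, or if a joint passes its speed limit or range.

### The arm

A 6-joint arm with a two-finger parallel gripper is mounted at the origin on a cart in front of the work surface, level with it; the furniture and walls round the work are solid. World frame = base frame: x ahead of the robot, y to its left, z up, the work surface at z = 0. Lengths are in m, angles in rad, forces in N, time in s.
With the tool pointing down it reaches from about 0.25 to 0.85 m from the base axis. Payload 12.5 kg.
Tool frame: the origin (TCP) lies at the very end of the fingers, on their centre line; the grasp point (between the pads) lies behind it (bot.pinch_z is the z of the grasp point in the tool frame, in m); z points along the fingers, y is the line along which they close (so a half turn about z gives the same grasp; the last joint's range is limited). The gripper opens to 93 mm and grips with 3 to 60 N. Pads are 15 mm wide; open, the fingers measure 128 mm over their backs; the gripper's body (75 mm by 188 mm) begins 65 mm behind the grasp point.
Start: joints at [1.159, 0.351, 1.652, -0, 1.139, -0.085], TCP at [0.177, 0.521, 0.219] pointing down, gripper open.
Joint ranges: [-2.75, 2.75], [-0.79, 2.1], [0.01, 2.65], [-1.57, 4.71], [0.07, 3.14], [-2.87, 2.87]. Speed limits (rad/s): [2.22, 2.22, 2.79, 3.14, 3.14, 3.14].

### API

Orientations are given as a unit quaternion [x, y, z, w].
In Python, from cell import bot, vision gives the robot as it stands.
- The arm moves only by the shell command python3 -m inch 'ROWS'. ROWS is a JSON list that holds a single list of rows (three levels of brackets), with 1 to 5 rows, each of 5 numbers: dx, dy, dz in shares of 500 mm (1.0 is 500 mm), then a turn about the tool's z in fractions of the full range, 1 being 360 degrees, then the finger opening in m; each row is the pose to reach, as a shift and turn from the pose commanded when the command began, along the tool's axes at that moment; what a row does not reach only later rows make up. A row lasts 1/12 s, in which the tool goes at most 0.0417 m and 0.125 rad, less where a joint would pass 70% of its speed; a pose out of reach is approached as far as the arm can. The fingers move at their own pace and stop on an object; the grip force is fixed at half the most. Time passes only in rows, so rows that do not move let the fingers close. It prints the time, the measured TCP pose, the force, the opening and the grip force at its end. A shift or turn number past 1, either way, is cut back to 1. Input that does not fit is refused with a message, and nothing moves.
- bot.sense(): the state, without advancing time (a new reading comes with each control period).
- vision.grab_frame(name): name is "side" or "top"; returns the picture (384x512x3 uint8, blue, green, red); there is no depth.
- vision.calibration(name): a dict with "intrinsics" (3x3 intrinsics, pixels), "position" and "rotation" of the camera in the world. Camera axes: x right, y down, z forward; pixel columns grow to the right and rows downward; lengths in m; the calibration is good to about 2 mm. A picture is of the moment at which its call begins. calibration takes no time and is no camera call.
- bot.job_done(): hands the job in; it is judged then, once.
The state is a dict: "clock": time; "qpos": joint angles; "qd": joint speeds; "joint_efforts": joint torques, N m; "ee_pos": TCP position; "eef_rot": TCP orientation; "wrist_force": force on the tool from outside, world axes, zero at the start; "ft_torque": the same for the moment, N m; "grip_width": finger opening in m; "gripper_force": force on a finger pad.
Only numpy, scipy, OpenCV 4.12 (cv2) and the standard library are available. Lean on these libraries where they do the work, as an engineer would, in place of code of your own. Each camera call takes 0.05 s, during which the arm holds its last target. There are 200 camera calls.

## Working session

There is one attempt and no reset: what is moved stays moved. The work goes in short steps, Python scripts to look and compute and a shell command to move; the robot and the scene stay as the last step left them, time stands still between calls to the robot, and variables do not carry over. Pictures are saved under pics/ and viewed, at most 10 in all, crops included, and the job is handed in when it is done.

```bash
ls; mkdir -p pics
python3 - <<'E'
from cell import bot, vision
import cv2,numpy as np
for n in("side","top"):
    f=vision.grab_frame(n); cv2.imwrite(f"pics/{n}0.png",f); c=vision.calibration(n); print(n,c)
s=bot.sense(); print(s, bot.pinch_z)
E
```

```text
pics
side {'intrinsics': array([[354.0768977 ,   0.        , 258.99932979],
       [  0.        , 354.0768977 , 187.67305302],
       [  0.        ,   0.        ,   1.        ]]), 'position': array([0.56799126, 0.86188512, 0.44244615]), 'rotation': array([ 0.00339923,  0.82870116, -0.55967466,  0.00266403])}
top {'intrinsics': array([[494.80191458,   0.        , 256.44266362],
       [  0.        , 494.80191458, 184.7414482 ],
       [  0.        ,   0.        ,   1.        ]]), 'position': array([0.30503689, 0.04697897, 1.52507284]), 'rotation': array([ 0.70780429, -0.70022518,  0.06763759, -0.0642102 ])}
{'clock': 0.1, 'qpos': array([ 1.15939288e+00,  3.51143525e-01,  1.65237020e+00,  5.51797900e-06,
        1.13906658e+00, -8.46131630e-02]), 'qd': array([-1.78824661e-04, -5.23038347e-04, -2.07907473e-03, -9.67957218e-04,
       -8.45682010e-05, -9.17440759e-04]), 'joint_efforts': array([-5.68698706e-04, -4.98022199e+01, -2.85704577e+01,  7.00108102e-02,
        2.38305575e-02, -4.80639085e-05]), 'ee_pos': array([0.17641134, 0.52061791, 0.21817268]), 'eef_rot': array([ 1.62670181e-01,  9.86680378e-01, -4.78103593e-04, -1.23650419e-04]), 'wrist_force': array([-0.12050635, -0.45588246, -0.26384261]), 'ft_torque': array([-0.03309911,  0.02969979,  0.02255349]), 'gripper_force': 0.0, 'grip_width': 0.09290011399046287} -0.0188
```

View pics/top0.png

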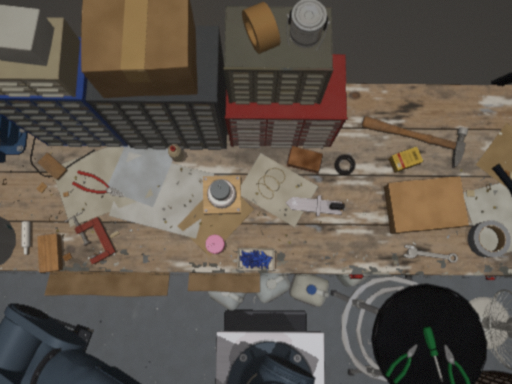

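View pics/side0.png

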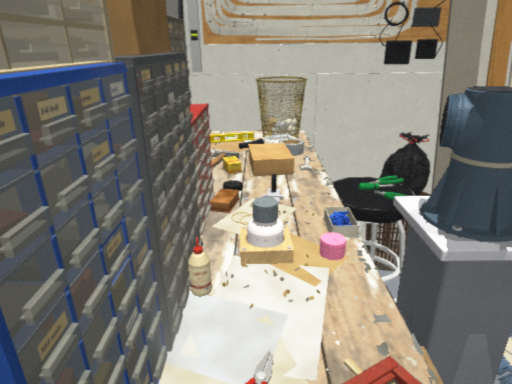

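The top view shows the holder at about (222,195) with the grey cap at (221,191). A flat metal key with a black grip lies at about (290–345,205), with its tip on the left towards the holder.

Cap candidates are grey at top (221,191) / side (265,210), pink at top (215,244) / side (333,245). The grey one sits on the white jar in the holder, so it fits the description. Next I'll confirm this in a crop.

```bash
cat > h.py <<'E'
from cell import bot, vision
import cv2,numpy as np
from scipy.spatial.transform import Rotation as R
C={n:vision.calibration(n) for n in("side","top")}
def proj(n,p):
    c=C[n]; q=R.from_quat(c["rotation"]).inv().apply(np.atleast_2d(p)-c["position"])@c["intrinsics"].T
    return q[:,:2]/q[:,2:]
def ray(n,uv,z):
    c=C[n]; uv=np.atleast_2d(uv).astype(float)
    d=R.from_quat(c["rotation"]).apply(np.c_[uv,np.ones(len(uv))]@np.linalg.inv(c["intrinsics"]).T)
    return c["position"]+d*((z-c["position"][2])/d[:,2])[:,None]
def tool(p,yaw=None):
    s=bot.sense(); return R.from_quat(s["eef_rot"]).inv().apply(np.array(p)-s["ee_pos"])
E
python3 - <<'E'
from h import *
print(proj("top",[[0,0,0],[.5,0,0],[.5,.3,0]]),proj("side",[[.5,0,0]]))
t=cv2.imread("pics/top0.png"); s=cv2.imread("pics/side0.png")
a=cv2.resize(t[160:260,185:355],None,fx=4.7,fy=4.7,interpolation=cv2.INTER_CUBIC)
cv2.imwrite("pics/ctop.png",a)
b=cv2.resize(s[120:300,190:360],None,fx=3.3,fy=3.3,interpolation=cv2.INTER_CUBIC)
cv2.imwrite("pics/cside.png",b)
E
```

```text
[[268.44296598 384.88836887]
 [269.36438767 214.41277962]
 [172.59951184 213.3584409 ]] [[284.44882421 219.93562256]]
```

View pics/ctop.png

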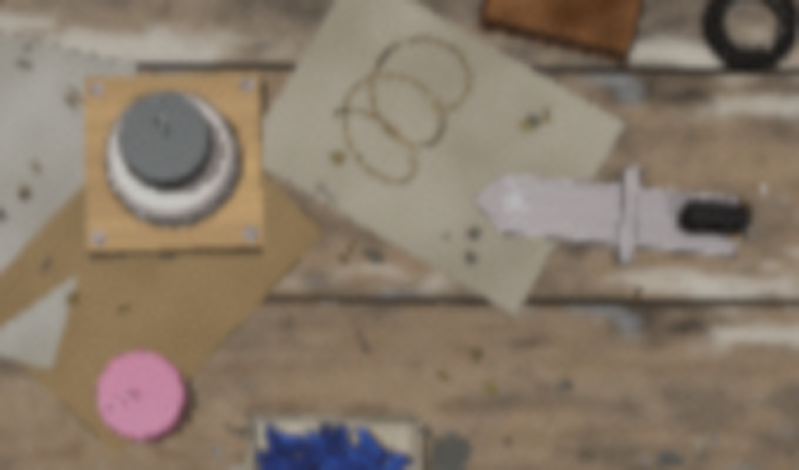

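View pics/cside.png

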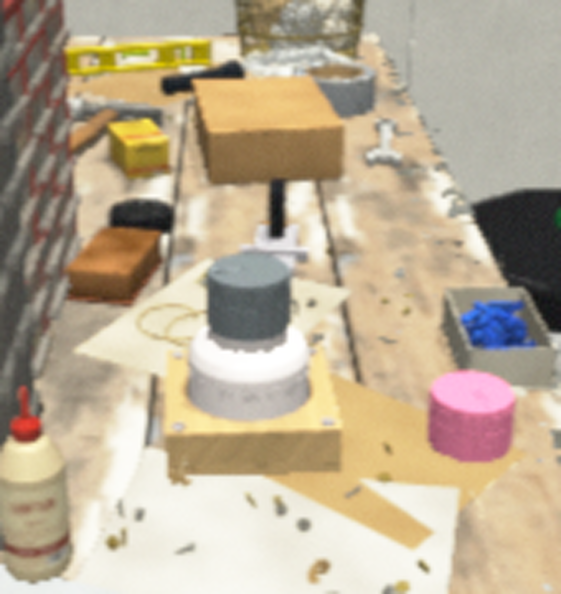

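The crop confirms it. The grey ribbed cap sits on the white jar in the holder, at crop (166,139), and the pink one is a loose decoy. The key's tip is at crop (478,200), its crosspiece at (628,213) and its black grip at (714,217).

```bash
cat > meas.py <<'E'
from h import *
import sys
def big(m):
    c=max(cv2.findContours(m,cv2.RETR_EXTERNAL,cv2.CHAIN_APPROX_NONE)[0],key=cv2.contourArea); return c
def roi(f,x0,x1,y0,y1):
    return cv2.resize(f[y0:y1,x0:x1],None,fx=8,fy=8,interpolation=cv2.INTER_CUBIC)
def back(p,x0,y0): return (np.asarray(p)+.5)/8-.5+[x0,y0]
def crop2px(p): return (np.asarray(p,float)+.5)/4.7-.5+[185,160]
E
python3 - <<'E'
from meas import *
t=cv2.imread("pics/top0.png")
scr=crop2px([(97,89),(248,86),(249,233),(98,237)]); W=ray("top",scr,.034); print("screws",W[:,:2].round(4),W.mean(0))
cor=crop2px([(85,77),(262,75),(264,248),(87,252)]); W=ray("top",cor,.034); print("corners",W[:,:2].round(4),W.mean(0), np.linalg.norm(W[0]-W[1]))
for e in (W[0]-W[1],W[3]-W[2]): print("yaw of +y dir",np.degrees(np.arctan2(e[1],e[0]))-90)
# holder mask
r=roi(t,195,250,168,220); hs=cv2.cvtColor(r,cv2.COLOR_BGR2HSV); print("hold hsv",hs[20*8,9*8+4],"cap",hs[190-168<<3,220-195<<3])
r=roi(t,280,350,185,225); hs=cv2.cvtColor(r,cv2.COLOR_BGR2HSV)
dark=big(cv2.inRange(hs,(0,0,0),(180,255,70))); q=cv2.minAreaRect(dark); c=back(q[0],280,185); print("grip",q[1],q[2],c,ray("top",c,.056))
km=cv2.inRange(hs,(125,8,110),(179,60,255)); cv2.imwrite("pics/km.png",km)
k=big(km); print(cv2.contourArea(k)/64, back(k[k[:,0,0].argmin(),0],280,185),back(k[k[:,0,0].argmax(),0],280,185))
ys,xs=np.nonzero(km); 
a=back(np.c_[xs,ys],280,185); P=ray("top",a,.005)[:,:2]
mask=(a[:,0]>292)&(a[:,0]<316); Q=P[mask]
# centreline: median x vs y bins
b=np.round(Q[:,1]/.004); L=np.array([[yy*.004,(Q[b==yy,0].min()+Q[b==yy,0].max())/2,np.ptp(Q[b==yy,0])] for yy in np.unique(b)][1:-1]); print(L.round(4)); f=np.polyfit(L[:,0],L[:,1],1); print(f)
tip=crop2px([(478,200)]); print("tip",ray("top",tip,.003), "cross",ray("top",crop2px([(632,166),(625,261)]),.012))
# cap from both views
cu=crop2px([(166,139)]); print("cap",ray("top",cu,.124))
cs=np.array([[(249+.5)/3.3-.5+190,(268+.5)/3.3-.5+120]]); print("cap side",ray("side",cs,.124))
E
```

```text
screws [[0.6044 0.1987]
 [0.6075 0.1   ]
 [0.5106 0.0977]
 [0.5069 0.1951]] [0.55734953 0.14787253 0.034     ]
corners [[0.6123 0.2067]
 [0.615  0.091 ]
 [0.5009 0.0878]
 [0.4971 0.2019]] [0.55632063 0.14687293 0.034     ] 0.11578855859267279
yaw of +y dir 1.3163493344859347
yaw of +y dir 1.933624707187306
hold hsv [ 17 104 172] cap [ 90   5 110]
grip (118.98320770263672, 50.14490509033203) 3.1798298358917236 [336.61326981 205.96115494] [[ 0.52056877 -0.19991692  0.056     ]]
127.28125 [305.5625 203.9375] [337.9375 210.6875]
[[-0.14    0.5305  0.0353]
 [-0.136   0.5297  0.0329]
 [-0.132   0.5303  0.031 ]
 [-0.128   0.5298  0.0318]
 [-0.124   0.5296  0.0321]
 [-0.12    0.5313  0.0349]
 [-0.116   0.5313  0.0349]
 [-0.112   0.5324  0.0341]
 [-0.108   0.5337  0.0228]
 [-0.104   0.5333  0.0314]
 [-0.1     0.5358  0.0279]
 [-0.096   0.5326  0.0271]
 [-0.092   0.5322  0.0279]
 [-0.088   0.5343  0.0337]
 [-0.084   0.5346  0.033 ]
 [-0.08    0.5351  0.0302]
 [-0.076   0.5349  0.033 ]]
[0.08913858 0.54205287]
tip [[ 0.53855399 -0.05242066  0.003     ]] cross [[ 0.56099303 -0.15353805  0.012     ]
 [ 0.497846   -0.14811115  0.012     ]]
cap [[0.55560194 0.14639304 0.124     ]]
cap side [[0.55526406 0.14913577 0.124     ]]
```

Careful with the scale: shifts go in shares of 500 mm and turns go in shares of 360 degrees. That gives: -0.143 m / 0.5 = -0.286, -0.14 m / 0.5 = -0.28.

```bash
for i in 1; do
python3 -m inch '[[[-0.28, -0.286, 0, 0, 0.06], [-0.28, -0.286, 0, 0, 0.06], [-0.28, -0.286, 0, 0, 0.06], [-0.28, -0.286, 0, 0, 0.06], [-0.28, -0.286, 0, 0, 0.06]]]'
python3 -m inch '[[[-0.28, -0.286, 0, 0, 0.06], [-0.28, -0.286, 0, 0, 0.06], [-0.28, -0.286, 0, 0, 0.06], [-0.28, -0.286, 0, 0, 0.06], [-0.28, -0.286, 0, 0, 0.06]]]'
python3 -m inch '[[[-0.28, -0.286, 0, 0, 0.06], [-0.28, -0.286, 0, 0, 0.06], [-0.28, -0.286, 0, 0, 0.06], [-0.28, -0.286, 0, 0, 0.06], [-0.28, -0.286, 0, 0, 0.06]]]'
python3 -m inch '[[[-0.28, -0.286, 0, 0, 0.06], [-0.28, -0.286, 0, 0, 0.06], [-0.28, -0.286, 0, 0, 0.06], [-0.28, -0.286, 0, 0, 0.06], [-0.28, -0.286, 0, 0, 0.06]]]'
python3 -m inch '[[[0, 0, 0, 0.0716, 0.06], [0, 0, 0, 0.0716, 0.06], [0, 0, 0, 0.0716, 0.06], [0, 0, 0, 0.0716, 0.06], [0, 0, 0, 0.0716, 0.06]]]'
python3 -m inch '[[[0, 0, 0, 0.0716, 0.06], [0, 0, 0, 0.0716, 0.06], [0, 0, 0, 0.0716, 0.06], [0, 0, 0, 0.0716, 0.06], [0, 0, 0, 0.0716, 0.06]]]'
python3 -m inch '[[[0, 0, 0, 0.07, 0.06], [0, 0, 0, 0.07, 0.06], [0, 0, 0, 0.07, 0.06], [0, 0, 0, 0.07, 0.06], [0, 0, 0, 0.07, 0.06]]]'
done
cat > st.py <<'E'
from h import *
def st(p=None,yaw=None):
    s=bot.sense(); y=R.from_quat(s["eef_rot"]).apply([0,1,0]); a=np.degrees(np.arctan2(y[1],y[0]))
    print("t",round(s["clock"],2),"p",s["ee_pos"].round(4),"yaw_y",round(a,2),"w",round(s["grip_width"],4),"F",s["wrist_force"].round(1),"q",s["qpos"].round(2))
    if p is not None: print("tool shift",tool(p).round(4),"turn",None if yaw is None else round(np.radians(a-yaw),3))
E
python3 -c "
from st import *
st([.523,-.203,.2],-5.5)"
```

```text
clock: 0.52
ee_pos: [0.2635, 0.3381, 0.2184]
eef_rot: [0.163, 0.987, -0.0, -0.0]
wrist_force: [0.9, 0.0, 1.2]
grip_width: 0.0644
gripper_force: 0.0
clock: 0.93
ee_pos: [0.3503, 0.1578, 0.2187]
eef_rot: [0.163, 0.987, -0.0, 0.0]
wrist_force: [0.5, 1.0, 0.6]
grip_width: 0.0603
gripper_force: 0.0
clock: 1.35
ee_pos: [0.4372, -0.023, 0.2186]
eef_rot: [0.163, 0.987, -0.0, 0.0]
wrist_force: [0.1, -0.1, 0.4]
grip_width: 0.0602
gripper_force: 0.0
clock: 1.77
ee_pos: [0.5238, -0.2034, 0.2182]
eef_rot: [0.163, 0.987, -0.0, -0.0]
wrist_force: [0.2, 1.5, -0.5]
grip_width: 0.06
gripper_force: 0.0
clock: 2.18
ee_pos: [0.5231, -0.2006, 0.2183]
eef_rot: [0.38, 0.925, 0.0, -0.0]
wrist_force: [-1.1, -0.1, 0.4]
grip_width: 0.06
gripper_force: 0.0
clock: 2.6
ee_pos: [0.5232, -0.2005, 0.2185]
eef_rot: [0.576, 0.818, -0.0, -0.0]
wrist_force: [-1.0, 0.0, 0.2]
grip_width: 0.0601
gripper_force: 0.0
clock: 3.02
ee_pos: [0.5232, -0.2005, 0.2185]
eef_rot: [0.74, 0.673, -0.0, -0.0]
wrist_force: [0.2, -0.2, 0.6]
grip_width: 0.06
gripper_force: 0.0
t 3.02 p [ 0.5232 -0.2005  0.2185] yaw_y -5.4 w 0.06 F [ 0.2 -0.2  0.6] q [-0.45  0.37  1.62 -0.    1.15 -0.35]
tool shift [-0.0025  0.      0.0185] turn 0.002
```

Scaled: 0.1 m / 0.5 = 0.2, -0.002 m / 0.5 = -0.004.

```bash
python3 -m inch '[[[-0.004, 0, 0.2, 0, 0.06], [-0.004, 0, 0.2, 0, 0.06], [-0.004, 0, 0.2, 0, 0.06], [-0.004, 0, 0.2, 0, 0.06]]]'
python3 -m inch '[[[0, 0, 0.08, 0, 0.06], [0, 0, 0.14, 0, 0.06], [0, 0, 0.18, 0, 0.06], [0, 0, 0.2, 0, 0.06], [0, 0, 0.2, 0, 0.06]]]'
python3 -m inch '[[[0, 0, 0, 0, 0.005], [0, 0, 0, 0, 0.005], [0, 0, 0, 0, 0.005], [0, 0, 0, 0, 0.005], [0, 0, 0, 0, 0.005]]]'
python3 -m inch '[[[0, 0, 0, 0, 0.005], [0, 0, 0, 0, 0.005], [0, 0, 0, 0, 0.005], [0, 0, 0, 0, 0.005], [0, 0, 0, 0, 0.005]]]'
python3 - <<'E'
from st import *
st([.5595,.032,.018])
for n in("side","top"): cv2.imwrite(f"pics/{n}1.png",vision.grab_frame(n))
t=cv2.resize(cv2.imread("pics/top1.png")[150:270,180:360],None,fx=4.4,fy=4.4,interpolation=cv2.INTER_CUBIC); cv2.imwrite("pics/c1.png",t)
E
```

```text
clock: 3.35
ee_pos: [0.5209, -0.2016, 0.1147]
eef_rot: [0.738, 0.674, -0.001, -0.003]
wrist_force: [0.4, 0.9, -0.0]
grip_width: 0.06
gripper_force: 0.0
clock: 3.77
ee_pos: [0.5229, -0.2025, 0.018]
eef_rot: [0.739, 0.673, -0.0, -0.001]
wrist_force: [-1.0, 0.4, 0.6]
grip_width: 0.0602
gripper_force: 0.0
clock: 4.18
ee_pos: [0.5234, -0.2028, 0.0194]
eef_rot: [0.74, 0.672, 0.0, 0.001]
wrist_force: [-0.1, 1.1, 1.8]
grip_width: 0.031
gripper_force: 0.0
clock: 4.6
ee_pos: [0.5232, -0.2026, 0.0188]
eef_rot: [0.74, 0.672, 0.0, 0.0]
wrist_force: [-0.2, 0.3, 4.8]
grip_width: 0.016
gripper_force: 30.0
t 4.6 p [ 0.5232 -0.2026  0.0188] yaw_y -5.49 w 0.016 F [-0.2  0.3  4.8] q [-0.45  0.65  1.75 -0.    0.74 -0.36]
tool shift [0.237  0.0137 0.0008] turn None
```

View pics/c1.png

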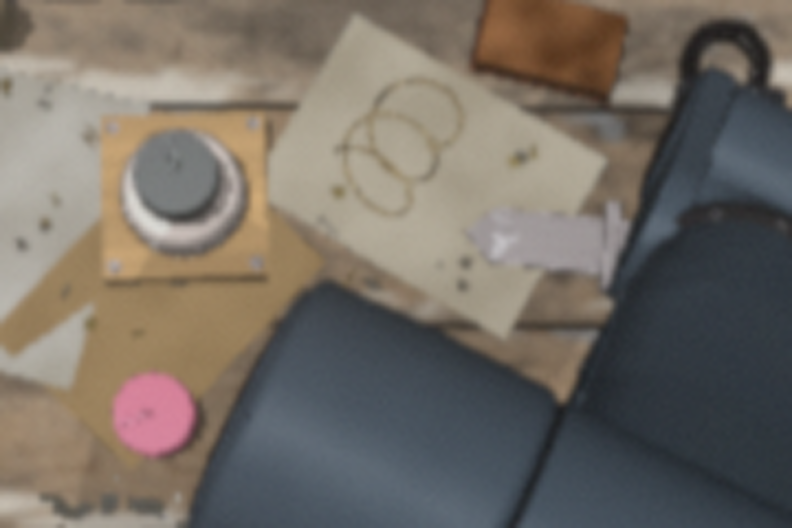

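The gripper holds the key at a width of 16 mm, and the key has stayed at its -5.5° yaw. The tip is at crop (470,234), and the way to the holder's right edge at crop x≈268 is clear. Next I'll slide it to a pre-insert pose.

Scaled: 0.122 m / 0.5 = 0.244, 0.11 m / 0.5 = 0.22, -0.124 rad / 6.2832 = -0.0197.

```bash
python3 -m inch '[[[0.06, 0.014, 0, -0.0048, 0.005], [0.12, 0.028, 0, -0.0095, 0.005], [0.18, 0.042, 0, -0.0143, 0.005], [0.22, 0.052, 0, -0.0175, 0.005], [0.244, 0.056, 0, -0.0197, 0.005]]]'
python3 -m inch '[[[0, 0, 0, 0, 0.005]]]'
cat > key.py <<'E'
from meas import *
from st import st
def key(tag,lo,hi):
    t=vision.grab_frame("top"); cv2.imwrite(f"pics/top{tag}.png",t)
    s=vision.grab_frame("side"); cv2.imwrite(f"pics/side{tag}.png",s)
    c=cv2.resize(t[165:225,195:345],None,fx=5.3,fy=5.3,interpolation=cv2.INTER_CUBIC)
    d=cv2.resize(s[150:270,190:340],None,fx=5.3*.53,fy=5.3*.53,interpolation=cv2.INTER_CUBIC)
    o=np.zeros((c.shape[0]+d.shape[0]+0,800,3),np.uint8); o[:c.shape[0],:c.shape[1]]=c[:,:800]; o[c.shape[0]:,:d.shape[1]]=d[:,:800]
    cv2.imwrite(f"pics/k{tag}.png",o[:600]); print(o.shape)
E
python3 - <<'E'
from key import *
st([.5565+.028*.115,.032,.018],1.6); key(2,0,0)
E
```

```text
clock: 5.12
ee_pos: [0.5634, -0.0822, 0.0188]
eef_rot: [0.696, 0.718, 0.0, 0.0]
wrist_force: [-0.4, -3.8, 4.9]
grip_width: 0.0159
gripper_force: 30.0
clock: 5.2
ee_pos: [0.5633, -0.082, 0.0188]
eef_rot: [0.696, 0.718, 0.0, 0.0]
wrist_force: [1.0, 4.0, 4.5]
grip_width: 0.016
gripper_force: 30.0
t 5.2 p [ 0.5633 -0.082   0.0188] yaw_y 1.74 w 0.016 F [1.  4.  4.5] q [-0.23  0.66  1.73  0.    0.75 -0.26]
tool shift [ 1.141e-01 -1.000e-04  9.000e-04] turn 0.002
(655, 800, 3)
```

View pics/k2.png

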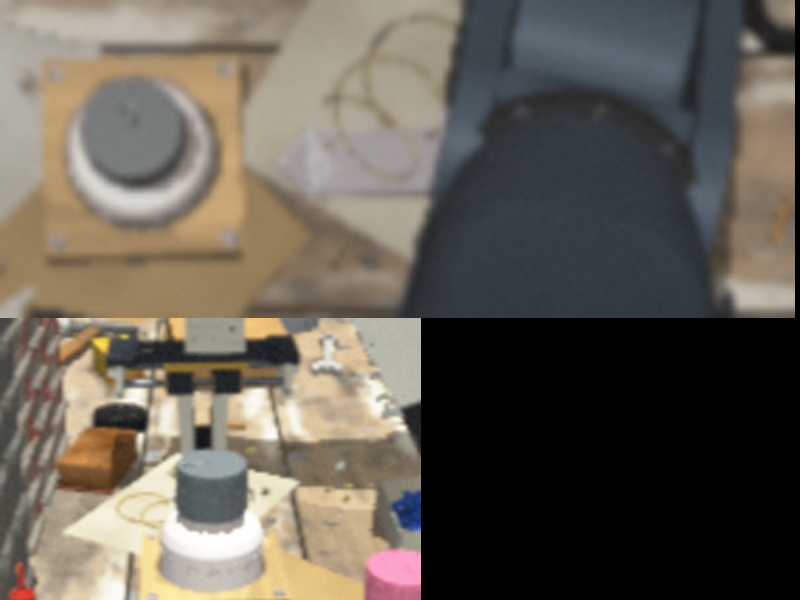

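The tip at crop (278,165) sits just right of the holder's face at about x=243, aligned by eye. I'll check the numbers.

Run:
```python
from key import *
px=lambda p:(np.asarray(p,float)+.5)/5.3-.5+[195,165]
t=cv2.imread("pics/top2.png")
r=roi(t,195,285,165,225).astype(np.float32); g=cv2.GaussianBlur(r,(0,0),3)
def edges(ch,axis,fixed,lo,hi,sgn):
    out=[]
    for f in fixed:
        line=g[lo:hi,f,ch] if axis==0 else g[f,lo:hi,ch]
        d=np.gradient(line)*sgn; i=lo+d.argmax(); out.append((f,i) if axis==0 else (i,f))
    return back(np.array(out,float),195,165)
def fit(P): # x = a*y+b
    return np.polyfit(P[:,1],P[:,0],1)
s=8/5.3; cols=lambda a,b:range(int(a*s),int(b*s),8)
gr=lambda a,b:(int(a*s),int(b*s))
for nm,ch,row0,row1,c0,c1,z,sg in [("hold_top",2,48,75,75,215,.034,1),("hold_bot",2,235,270,75,215,.034,-1),("key_up",0,115,145,335,425,.006,1),("key_lo",0,180,208,335,425,.006,-1)]:
    P=ray("top",edges(ch,0,cols(c0,c1),*gr(row0,row1),sg),z); a,b=fit(P); 
    yy=P[:,1].mean(); print(nm,"deg",np.degrees(np.arctan(-a)).round(2),"x at y",round(yy,4),round(a*yy+b,4),"res",np.std(P[:,0]-a*P[:,1]-b).round(4))
for nm,c0,c1,sg in [("left",30,58,1),("right",228,255,-1)]:
    P=ray("top",edges(2,1,range(int(80*s),int(235*s),8),*gr(c0,c1),sg),.034); a,b=np.polyfit(P[:,0],P[:,1],1); m=P[:,0].mean(); print(nm,np.degrees(np.arctan(a)).round(2),m.round(4),(a*m+b).round(4))
print("tip",ray("top",px([(278,165)]),.004))
```

```text
hold_top deg 1.5 x at y 0.1484 0.6164 res 0.0003
hold_bot deg 2.4 x at y 0.1457 0.5007 res 0.0002
key_up deg -4.32 x at y 0.0121 0.5802 res 0.0051
key_lo deg -0.23 x at y 0.0118 0.5432 res 0.0003
left 3.93 0.556 0.2051
right 2.26 0.5573 0.092
tip [[0.55730254 0.06996618 0.004     ]]
```

```bash
cat > kf.py <<'E'
from key import *
def kf(t,c0,c1):
    # bar edges: subpixel gradient on (blue - red) and gray, robust fit in world at z=.006
    f=t.astype(np.float32); r=cv2.resize(f[180:210],None,fx=1,fy=8,interpolation=cv2.INTER_CUBIC)
    res=[]
    for nm,im in (("b-r",r[...,0]-r[...,2]),("gray",r.mean(2))):
        im=cv2.GaussianBlur(im,(0,0),sigmaX=.8,sigmaY=4); d=np.gradient(im,axis=0)
        for e,sg,lo,hi in (("up",1,(187-180)*8,(193-180)*8),("lo",-1,(198-180)*8,(204-180)*8)):
            cols=np.arange(c0,c1); i=lo+(sg*d[lo:hi,cols]).argmax(0)
            P=ray("top",np.c_[cols,(i+.5)/8-.5+180],.006)
            ln=cv2.fitLine(P[:,[1,0]].astype(np.float32),cv2.DIST_HUBER,0,.0003,.0003).ravel(); s=ln[1]/ln[0]
            print(nm,e,"yaw",np.degrees(np.arctan(-s)).round(2),"x at",P[:,1].mean().round(4),(ln[3]+s*(P[:,1].mean()-ln[2])).round(4))
if __name__=="__main__": kf(cv2.imread("pics/top2.png"),256,277)
E
python3 kf.py
```

```text
b-r up yaw 0.75 x at 0.0111 0.5802
b-r lo yaw 1.02 x at 0.0108 0.5395
gray up yaw -14.96 x at 0.0111 0.579
gray lo yaw 0.01 x at 0.0109 0.5438
```

Scaled: 0.025 m / 0.5 = 0.05, 0.0035 m / 0.5 = 0.007, -0.011 rad / 6.2832 = -0.0018.

```bash
python3 -m inch '[[[0, 0.007, 0, -0.0018, 0.005], [0, 0.007, 0, -0.0018, 0.005], [0.02, 0.007, 0, -0.0018, 0.005], [0.04, 0.007, 0, -0.0018, 0.005], [0.05, 0.007, 0, -0.0018, 0.005]]]'
python3 -m inch '[[[0.016, 0, 0, 0, 0.005], [0.032, 0, 0, 0, 0.005], [0.048, 0, 0, 0, 0.005], [0.048, 0, 0, 0, 0.005]]]'
python3 - <<'E'
from key import *
st([.558+.033*.115,.0335,.018],1.9); key(3,0,0)
E
```

```text
clock: 5.72
ee_pos: [0.5654, -0.0588, 0.0188]
eef_rot: [0.694, 0.72, 0.0, 0.0]
wrist_force: [0.0, -2.6, 4.7]
grip_width: 0.0162
gripper_force: 30.0
clock: 6.05
ee_pos: [0.5645, -0.0337, 0.0188]
eef_rot: [0.693, 0.721, 0.0, 0.0]
wrist_force: [0.7, 4.4, 6.2]
grip_width: 0.0157
gripper_force: 30.0
t 6.05 p [ 0.5645 -0.0337  0.0188] yaw_y 2.22 w 0.0157 F [0.7 4.4 6.2] q [-0.14  0.65  1.74  0.    0.75 -0.18]
tool shift [ 0.0673 -0.0001  0.0009] turn 0.006
(655, 800, 3)
```

View pics/k3.png

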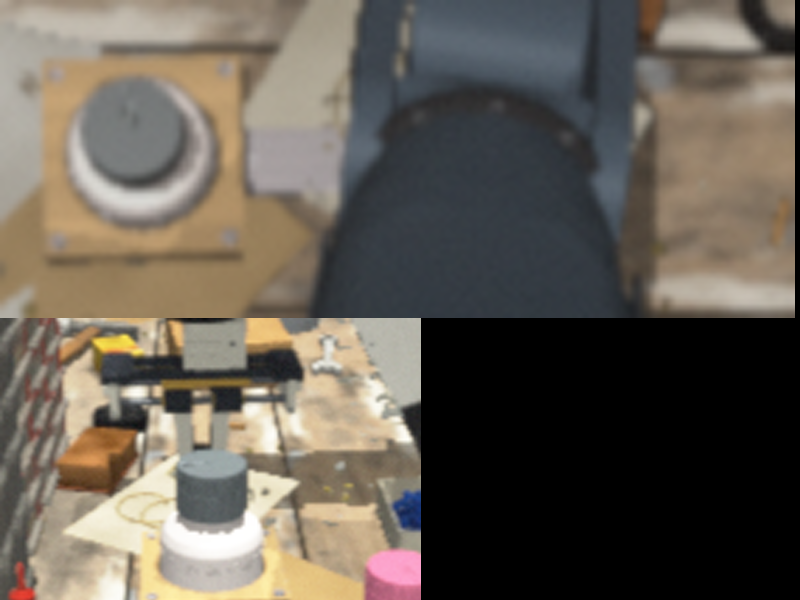

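The bar has passed under the holder's right edge at crop (248,160) with only friction-level force, so I'll continue.

Scaled: 0.02 m / 0.5 = 0.04, 0.016 m / 0.5 = 0.032.

```bash
python3 -m inch '[[[0.008, 0, 0, 0, 0.005], [0.016, 0, 0, 0, 0.005], [0.024, 0, 0, 0, 0.005], [0.032, 0, 0, 0, 0.005], [0.04, 0, 0, 0, 0.005]]]'
python3 -m inch '[[[0.008, 0, 0, 0, 0.005], [0.016, 0, 0, 0, 0.005], [0.024, 0, 0, 0, 0.005], [0.032, 0, 0, 0, 0.005], [0.04, 0, 0, 0, 0.005]]]'
python3 -c "
from st import *
st([.558+.033*.115,.0335,.018],1.9)"
```

```text
clock: 6.57
ee_pos: [0.5638, -0.015, 0.0188]
eef_rot: [0.693, 0.721, 0.0, 0.0]
wrist_force: [-0.0, -3.8, 4.2]
grip_width: 0.0158
gripper_force: 30.0
clock: 6.98
ee_pos: [0.563, 0.005, 0.0188]
eef_rot: [0.693, 0.721, 0.0, 0.0]
wrist_force: [0.8, -4.6, 5.9]
grip_width: 0.0158
gripper_force: 30.0
t 6.98 p [0.563  0.005  0.0188] yaw_y 2.2 w 0.0158 F [ 0.8 -4.6  5.9] q [-0.07  0.65  1.75 -0.    0.74 -0.11]
tool shift [ 0.0285 -0.0001  0.0008] turn 0.005
```

```bash
python3 -m inch '[[[0.008, 0, 0, 0, 0.005], [0.016, 0, 0, 0, 0.005], [0.024, 0, 0, 0, 0.005], [0.032, 0, 0, 0, 0.005], [0.04, 0, 0, 0, 0.005]]]'
python3 -m inch '[[[0.002, 0, 0, 0, 0.005], [0.004, 0, 0, 0, 0.005], [0.006, 0, 0, 0, 0.005], [0.008, 0, 0, 0, 0.005], [0.01, 0, 0, 0, 0.005]]]'
python3 -m inch '[[[0.002, 0, 0, 0, 0.005], [0.003, 0, 0, 0, 0.005], [0.004, 0, 0, 0, 0.005], [0.005, 0, 0, 0, 0.005]]]'
```

```text
clock: 7.4
ee_pos: [0.5622, 0.025, 0.0188]
eef_rot: [0.693, 0.721, 0.0, 0.0]
wrist_force: [0.4, -4.5, 5.9]
grip_width: 0.016
gripper_force: 30.0
clock: 7.82
ee_pos: [0.562, 0.0298, 0.0188]
eef_rot: [0.693, 0.721, 0.0, 0.0]
wrist_force: [-0.1, -3.8, 6.3]
grip_width: 0.0158
gripper_force: 30.0
clock: 8.15
ee_pos: [0.5619, 0.0323, 0.0188]
eef_rot: [0.693, 0.721, 0.0, 0.0]
wrist_force: [-0.5, -4.3, 5.5]
grip_width: 0.0161
gripper_force: 30.0
```

Scaled: 0.002 m / 0.5 = 0.004, 0.0015 m / 0.5 = 0.003.

```bash
python3 -m inch '[[[0.001, 0, 0, 0, 0.005], [0.002, 0, 0, 0, 0.005], [0.003, 0, 0, 0, 0.005], [0.004, 0, 0, 0, 0.005]]]'
python3 -m inch '[[[0.001, 0, 0, 0, 0.005], [0.002, 0, 0, 0, 0.005], [0.003, 0, 0, 0, 0.005]]]'
python3 -m inch '[[[0.001, 0, 0, 0, 0.005], [0.002, 0, 0, 0, 0.005], [0.003, 0, 0, 0, 0.005]]]'
```

```text
clock: 8.48
ee_pos: [0.5621, 0.0337, 0.0189]
eef_rot: [0.693, 0.721, -0.0, 0.001]
wrist_force: [0.7, -12.6, 5.1]
grip_width: 0.016
gripper_force: 30.0
clock: 8.73
ee_pos: [0.5621, 0.0339, 0.0189]
eef_rot: [0.693, 0.721, -0.001, 0.001]
wrist_force: [1.0, -22.8, 5.5]
grip_width: 0.0158
gripper_force: 30.0
clock: 8.98
ee_pos: [0.5622, 0.0342, 0.0189]
eef_rot: [0.693, 0.721, -0.001, 0.002]
wrist_force: [0.9, -31.2, 4.9]
grip_width: 0.0158
gripper_force: 30.0
```

The crosspiece meets the holder: force rises to -31 N at key origin y≈0.034, against 0.0335 predicted. I'll ease the push, release and rise.

Scaled: -0.0025 m / 0.5 = -0.005, -0.002 m / 0.5 = -0.004.

```bash
python3 -m inch '[[[-0.002, 0, 0, 0, 0.005], [-0.004, 0, 0, 0, 0.005], [-0.005, 0, 0, 0, 0.005], [-0.005, 0, 0, 0, 0.03], [-0.005, 0, 0, 0, 0.03]]]'
python3 -m inch '[[[0, 0, 0, 0, 0.03], [0, 0, 0, 0, 0.03]]]'
python3 -m inch '[[[0, 0, -0.04, 0, 0.03], [0, 0, -0.1, 0, 0.03], [0, 0, -0.18, 0, 0.06], [0, 0, -0.26, 0, 0.08], [0, 0, -0.34, 0, 0.09]]]'
python3 -m inch '[[[-0.12, 0, -0.12, 0, 0.09], [-0.12, 0, -0.12, 0, 0.09], [-0.24, 0, -0.12, 0, 0.09], [-0.24, 0, -0.12, 0, 0.09], [-0.24, 0, -0.12, 0, 0.09]]]'
python3 - <<'E'
from key import *
st(); key(4,0,0)
t=cv2.imread("pics/top4.png"); s=cv2.imread("pics/side4.png")
r=roi(t,205,240,172,212); hs=cv2.cvtColor(r,cv2.COLOR_BGR2HSV)
c=big(cv2.inRange(hs,(80,8,50),(120,90,140))); (x,y),rad=cv2.minEnclosingCircle(c); e=cv2.fitEllipse(c); print("top cap",back((x,y),205,172),rad/8,ray("top",back((x,y),205,172),.124),e[1][0]/8,e[1][1]/8,ray("top",back(e[0],205,172),.124))
r=roi(s,235,300,185,240); hs=cv2.cvtColor(r,cv2.COLOR_BGR2HSV)
c=big(cv2.inRange(hs,(80,20,40),(125,110,160))); b=cv2.boundingRect(c); L=back((b[0],b[1]),235,185);Rr=back((b[0]+b[2],b[1]+b[3]),235,185); print("side bbox",L,Rr)
m=[(L[0]+Rr[0])/2,(L[1]+Rr[1])/2]; print(ray("side",m,.108), proj("side",[[.556,.147,.124],[.556,.147,.084],[.528,.147,.12],[.584,.147,.12]]))
E
```

```text
clock: 9.4
ee_pos: [0.5612, 0.0352, 0.0183]
eef_rot: [0.693, 0.72, -0.0, -0.001]
wrist_force: [-0.6, 0.4, -0.5]
grip_width: 0.0247
gripper_force: 0.0
clock: 9.57
ee_pos: [0.5614, 0.0354, 0.0183]
eef_rot: [0.693, 0.721, -0.0, -0.0]
wrist_force: [0.3, 1.5, 0.1]
grip_width: 0.0297
gripper_force: 0.0
clock: 9.98
ee_pos: [0.5612, 0.0354, 0.1902]
eef_rot: [0.693, 0.721, -0.0, -0.0]
wrist_force: [0.6, -0.4, -0.1]
grip_width: 0.0452
gripper_force: 0.0
clock: 10.4
ee_pos: [0.5664, -0.0879, 0.249]
eef_rot: [0.694, 0.72, -0.0, 0.001]
wrist_force: [0.3, 0.3, -0.0]
grip_width: 0.0786
gripper_force: 0.0
t 10.4 p [ 0.5664 -0.0879  0.249 ] yaw_y 2.06 w 0.0786 F [ 0.3  0.3 -0. ] q [-0.23  0.36  1.56 -0.    1.22 -0.27]
(655, 800, 3)
top cap [217.52949047 195.04242706] 2.855130195617676 [[0.53844218 0.15285562 0.124     ]] 2.4982728958129883 5.203620433807373 [[0.53887398 0.15259688 0.124     ]]
side bbox [253.1875 202.0625] [274.5625 222.1875]
[[0.5583907  0.17280185 0.108     ]] [[264.75484647 200.47192635]
 [264.79303107 216.7152336 ]
 [277.41111141 202.01543232]
 [252.10690149 202.23282561]]
```

View pics/k4.png

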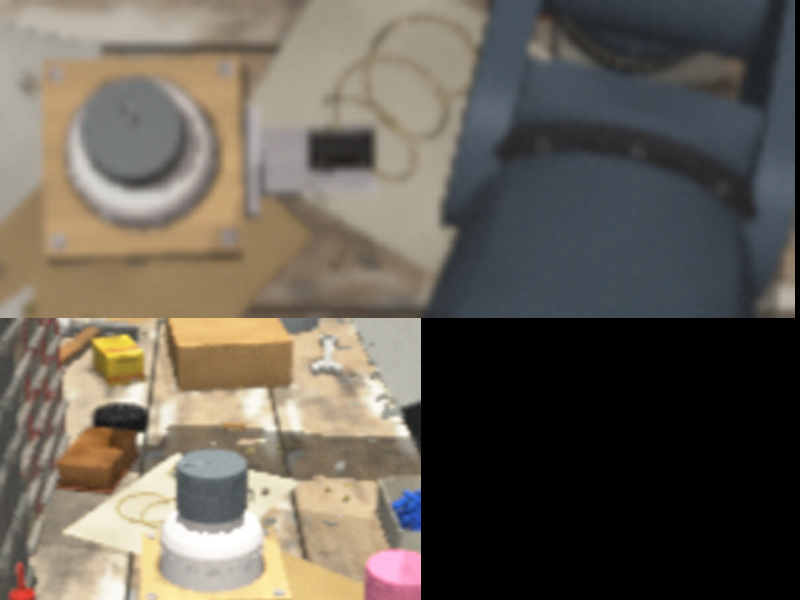

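The key is fully home, with its crosspiece at crop (253,165) flush against the holder edge at x≈244. The cap disc centre is at crop (133,128), which gives world (0.557, 0.1475). Next I'll move over the cap.

Scaled: 0.12 m / 0.5 = 0.24.

```bash
python3 -m inch '[[[0.24, 0, 0, 0, 0.09], [0.24, 0, 0, 0, 0.09], [0.24, 0, 0, 0, 0.09], [0.24, 0, 0, 0, 0.09]]]'
python3 -m inch '[[[0.232, -0.002, 0, 0, 0.09], [0.232, -0.002, 0, 0, 0.09], [0.232, -0.002, 0, 0, 0.09], [0.232, -0.002, 0, 0, 0.09]]]'
python3 -m inch '[[[0, 0, 0, -0.0668, 0.09], [0, 0, 0, -0.0668, 0.09], [0, 0, 0, -0.0668, 0.09], [0, 0, 0, -0.0668, 0.09]]]'
python3 -m inch '[[[0, 0, 0.1, -0.0668, 0.09], [0, 0, 0.1, -0.0668, 0.09], [0, 0, 0.1, -0.0668, 0.09], [0, 0, 0.1, -0.0668, 0.09], [0, 0, 0.1, -0.0668, 0.09]]]'
python3 -c "
from st import *
st([.557,.1475,.09],50)"
```

```text
clock: 10.83
ee_pos: [0.5608, 0.0417, 0.2483]
eef_rot: [0.691, 0.723, 0.0, -0.001]
wrist_force: [0.5, -0.7, 1.0]
grip_width: 0.0901
gripper_force: 0.0
clock: 11.17
ee_pos: [0.5549, 0.157, 0.2482]
eef_rot: [0.691, 0.723, 0.0, -0.001]
wrist_force: [0.8, 0.3, 0.0]
grip_width: 0.0899
gripper_force: 0.0
clock: 11.5
ee_pos: [0.5556, 0.1518, 0.2482]
eef_rot: [0.524, 0.852, -0.0, -0.0]
wrist_force: [-0.8, 0.1, 0.9]
grip_width: 0.0902
gripper_force: 0.0
clock: 11.92
ee_pos: [0.5557, 0.1516, 0.1981]
eef_rot: [0.338, 0.941, -0.0, -0.001]
wrist_force: [-0.1, 0.3, 0.7]
grip_width: 0.0899
gripper_force: 0.0
t 11.92 p [0.5557 0.1516 0.1981] yaw_y 50.54 w 0.0899 F [-0.1  0.3  0.7] q [ 0.19  0.42  1.6   0.    1.12 -0.7 ]
tool shift [-0.0037 -0.0023  0.1081] turn 0.009
```

Scaled: 0.108 m / 0.5 = 0.216, 0.1 m / 0.5 = 0.2.

```bash
python3 -m inch '[[[-0.008, -0.004, 0.04, 0, 0.09], [-0.008, -0.004, 0.1, 0, 0.09], [-0.008, -0.004, 0.16, 0, 0.09], [-0.008, -0.004, 0.2, 0, 0.09], [-0.008, -0.004, 0.216, 0, 0.09]]]'
python3 -m inch '[[[0, 0, 0, 0, 0.09]]]'
python3 - <<'E'
from st import *
st([.557,.1475,.09])
s=vision.grab_frame("side"); t=vision.grab_frame("top")
o=np.hstack([cv2.resize(x,None,fx=4,fy=4,interpolation=cv2.INTER_CUBIC) for x in (s[150:270,215:315],t[155:275,170:270])]); cv2.imwrite("pics/k5.png",o); print(o.shape)
E
```

```text
clock: 12.33
ee_pos: [0.5563, 0.1471, 0.0877]
eef_rot: [0.34, 0.941, -0.001, -0.002]
wrist_force: [-0.6, 0.1, -0.4]
grip_width: 0.0897
gripper_force: 0.0
clock: 12.42
ee_pos: [0.557, 0.1471, 0.0891]
eef_rot: [0.339, 0.941, -0.001, -0.001]
wrist_force: [0.8, -0.0, 1.1]
grip_width: 0.0899
gripper_force: 0.0
t 12.42 p [0.557  0.1471 0.0891] yaw_y 50.31 w 0.0899 F [ 0.8 -0.   1.1] q [ 0.18  0.56  1.69  0.    0.9  -0.7 ]
tool shift [ 0.0003  0.0003 -0.0009] turn None
(480, 800, 3)
```

View pics/k5.png

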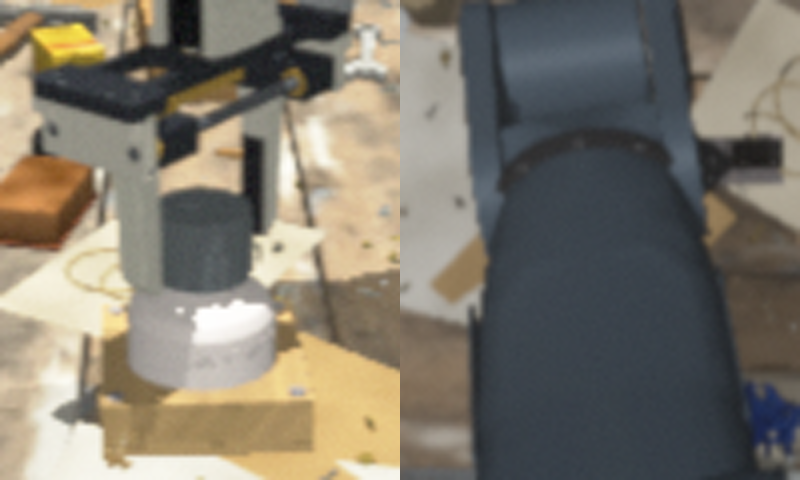

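The cap, at crop (205,240), sits between the fingers in the side view, with the fingertips above the jar shoulder. Now I'll close the gripper.

```bash
python3 -m inch '[[[0, 0, 0, 0, 0.045], [0, 0, 0, 0, 0.045], [0, 0, 0, 0, 0.045], [0, 0, 0, 0, 0.045], [0, 0, 0, 0, 0.045]]]'
python3 -m inch '[[[0, 0, 0, 0, 0.045], [0, 0, 0, 0, 0.045], [0, 0, 0, 0, 0.045], [0, 0, 0, 0, 0.045], [0, 0, 0, 0, 0.045]]]'
python3 -c "
from st import *
st([.557,.1475,.09]);print(bot.sense()['ft_torque'])"
```

```text
clock: 12.93
ee_pos: [0.5583, 0.147, 0.091]
eef_rot: [0.339, 0.941, 0.0, 0.0]
wrist_force: [2.1, 1.8, 0.3]
grip_width: 0.0615
gripper_force: 1.1
clock: 13.35
ee_pos: [0.5586, 0.1471, 0.091]
eef_rot: [0.339, 0.941, 0.0, 0.001]
wrist_force: [2.5, 2.4, 4.3]
grip_width: 0.0554
gripper_force: 30.0
t 13.35 p [0.5586 0.1471 0.091 ] yaw_y 50.36 w 0.0554 F [2.5 2.4 4.3] q [ 0.18  0.56  1.68  0.    0.9  -0.7 ]
tool shift [ 0.0014 -0.0007  0.001 ] turn None
[ 0.40024909 -0.48959792 -0.02154983]
```

Scaled: 0.001 m / 0.5 = 0.002, -0.4 rad / 6.2832 = -0.0637.

```bash
P='
from st import *
st();print(bot.sense()["ft_torque"].round(2))'
python3 -m inch '[[[0, 0.002, 0, -0.0127, 0.045], [0, 0.002, 0, -0.0255, 0.045], [0, 0.002, 0, -0.0382, 0.045], [0, 0.002, 0, -0.0509, 0.045], [0, 0.002, 0, -0.0637, 0.045]]]'; python3 -c "$P"
python3 -m inch '[[[0, 0, 0, -0.0127, 0.045], [0, 0, 0, -0.0255, 0.045], [0, 0, 0, -0.0382, 0.045], [0, 0, 0, -0.0509, 0.045], [0, 0, 0, -0.0637, 0.045]]]'; python3 -c "$P"
```

```text
clock: 13.77
ee_pos: [0.5587, 0.1477, 0.0909]
eef_rot: [0.144, 0.99, -0.0, -0.0]
wrist_force: [0.9, 1.0, 5.7]
grip_width: 0.0559
gripper_force: 30.0
t 13.77 p [0.5587 0.1477 0.0909] yaw_y 73.49 w 0.0559 F [0.9 1.  5.7] q [ 0.18  0.56  1.68 -0.    0.9  -1.1 ]
[ 0.11 -0.22 -0.25]
clock: 14.18
ee_pos: [0.5588, 0.1477, 0.091]
eef_rot: [-0.056, 0.998, 0.0, 0.0]
wrist_force: [0.7, 1.0, 5.5]
grip_width: 0.0554
gripper_force: 30.0
t 14.18 p [0.5588 0.1477 0.091 ] yaw_y 96.41 w 0.0554 F [0.7 1.  5.5] q [ 0.18  0.56  1.68  0.    0.9  -1.5 ]
[ 0.15 -0.27 -0.18]
```

Careful with the scale: shifts go in shares of 500 mm and turns go in shares of 360 degrees. That gives: -0.3 rad / 6.2832 = -0.0477.

```bash
P='
from st import *
st();print(bot.sense()["ft_torque"].round(2))'
python3 -m inch '[[[0, 0, 0, -0.0127, 0.045], [0, 0, 0, -0.0255, 0.045], [0, 0, 0, -0.0382, 0.045], [0, 0, 0, -0.0477, 0.045], [0, 0, 0, -0.0477, 0.045]]]'; python3 -c "$P"
python3 -m inch '[[[0, 0, 0, -0.0095, 0.045], [0, 0, 0, -0.0191, 0.045], [0, 0, 0, -0.0286, 0.045], [0, 0, 0, -0.0382, 0.045], [0, 0, 0, -0.0477, 0.045]]]'; python3 -c "$P"
python3 -c "
from h import *
s=vision.grab_frame('side'); cv2.imwrite('pics/side6.png',s)"
```

```text
clock: 14.6
ee_pos: [0.5596, 0.148, 0.0915]
eef_rot: [-0.204, 0.979, 0.0, 0.001]
wrist_force: [2.1, 2.9, 8.7]
grip_width: 0.0553
gripper_force: 30.0
t 14.6 p [0.5596 0.148  0.0915] yaw_y 113.6 w 0.0553 F [2.1 2.9 8.7] q [ 0.18  0.56  1.68  0.    0.9  -1.8 ]
[ 0.49 -0.37 -0.02]
clock: 15.02
ee_pos: [0.5596, 0.1484, 0.0922]
eef_rot: [-0.348, 0.938, 0.0, 0.001]
wrist_force: [-1.2, 4.7, 15.8]
grip_width: 0.0554
gripper_force: 30.0
t 15.02 p [0.5596 0.1484 0.0922] yaw_y 130.73 w 0.0554 F [-1.2  4.7 15.8] q [ 0.18  0.56  1.68  0.    0.9  -2.1 ]
[ 1.    0.06 -0.13]
```

The vertical force rose to about 16 N after an 80° turn, so the cap is free and the seal is pushing it up. Now I'll lift gently.

Scaled: -0.005 m / 0.5 = -0.01, -0.004 m / 0.5 = -0.008.

```bash
P='
from st import *
st();print(bot.sense()["ft_torque"].round(2))'
python3 -m inch '[[[0, 0, -0.002, 0, 0.045], [0, 0, -0.004, 0, 0.045], [0, 0, -0.006, 0, 0.045], [0, 0, -0.008, 0, 0.045], [0, 0, -0.01, 0, 0.045]]]'; python3 -c "$P"
```

```text
clock: 15.48
ee_pos: [0.558, 0.1476, 0.0951]
eef_rot: [-0.347, 0.938, 0.0, -0.001]
wrist_force: [0.6, 0.7, -0.5]
grip_width: 0.0554
gripper_force: 30.0
t 15.48 p [0.558  0.1476 0.0951] yaw_y 130.58 w 0.0554 F [ 0.6  0.7 -0.5] q [ 0.18  0.55  1.68 -0.    0.91 -2.1 ]
[ 0.3  -0.06  0.03]
```

Force is ≈0, so the cap is free. I'll lift the rest of the way to ~37 mm.

Scaled: -0.028 m / 0.5 = -0.056, -0.024 m / 0.5 = -0.048.

```bash
python3 -m inch '[[[0, 0, -0.012, 0, 0.045], [0, 0, -0.024, 0, 0.045], [0, 0, -0.036, 0, 0.045], [0, 0, -0.048, 0, 0.045], [0, 0, -0.056, 0, 0.045]]]'
python3 -m inch '[[[0, 0, -0.006, 0, 0.045], [0, 0, -0.008, 0, 0.045], [0, 0, -0.008, 0, 0.045], [0, 0, -0.008, 0, 0.045], [0, 0, -0.008, 0, 0.045]]]'
python3 - <<'E'
from st import *
st()
s=vision.grab_frame("side"); t=vision.grab_frame("top")
o=np.hstack([cv2.resize(x,None,fx=4,fy=4,interpolation=cv2.INTER_CUBIC) for x in (s[150:270,215:315],t[155:275,180:280])]); cv2.imwrite("pics/k7.png",o)
E
```

```text
clock: 15.9
ee_pos: [0.5589, 0.1477, 0.1247]
eef_rot: [-0.347, 0.938, -0.0, 0.0]
wrist_force: [0.1, 0.6, -1.4]
grip_width: 0.0552
gripper_force: 30.0
clock: 16.32
ee_pos: [0.5586, 0.1477, 0.1274]
eef_rot: [-0.347, 0.938, 0.0, -0.0]
wrist_force: [-0.4, 0.4, -1.5]
grip_width: 0.056
gripper_force: 30.0
t 16.32 p [0.5586 0.1477 0.1274] yaw_y 130.58 w 0.056 F [-0.4  0.4 -1.5] q [ 0.18  0.51  1.66 -0.    0.97 -2.1 ]
```

View pics/k7.png

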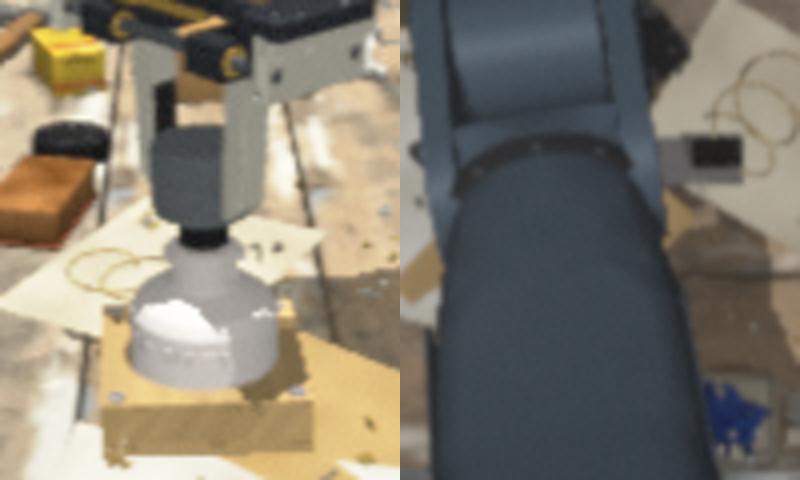

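```bash
python3 -c "
from h import *
for p in ([.558,.148,.106],[.558,.162,.106],[.558,.134,.106],[.558,.148,.1204],[.558,.176,.1204],[.558,.148,.09],[.558,.166,.07]): print(p,((proj('side',p)[0]-[215,150])*4).round())"
```

```text
[0.558, 0.148, 0.106] [196. 232.]
[0.558, 0.162, 0.106] [196. 243.]
[0.558, 0.134, 0.106] [195. 222.]
[0.558, 0.148, 0.1204] [195. 209.]
[0.558, 0.176, 0.1204] [196. 230.]
[0.558, 0.148, 0.09] [196. 258.]
[0.558, 0.166, 0.07] [196. 305.]
```

The picture shows the cap held level at (195,175), well clear of the jar. The dark patch at (203,236) matches the projected open mouth, and the cap's lower edge is about 14 mm above it. The key is still in, with its grip at (716,152). I'll hand it in.

```bash
python3 -c "
from cell import bot
print(bot.job_done())"
```

```text
the job is handed in; nothing more can be done
None
```

I handed the job in at about 16.4 s: the key is fully home, the jar is still seated, and the gripper holds the freed cap level about 14 mm above the jar's mouth.

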